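# Change the batch on the tile drying plate

## Robot

A 6-joint arm with a two-finger parallel gripper is mounted at the origin on the work surface. World frame = base frame: x ahead of the robot, y to its left, z up, the work surface at z = 0. Lengths are in mm, angles in rad, forces in N, time in s.
With the tool pointing down it reaches from about 300 to 775 mm from the base axis. Payload 14.6 kg.
Tool frame: the origin (TCP) lies at the very end of the fingers, on their centre line; the grasp point (between the pads) lies 19 mm behind it; z points along the fingers, y is the line along which they close (so a half turn about z gives the same grasp; the last joint's range is limited). The gripper opens to 94 mm and grips with 3 to 60 N. Pads are 16 mm wide; open, the fingers measure 119 mm over their backs; the gripper's body (75 mm by 177 mm) begins 78 mm behind the grasp point.
Start: joints at [1.174, 0.3, 1.521, -0, 1.321, -0.067], TCP at [178.117, 520.35, 205.446] pointing down, gripper open.
Joint ranges: [-3.03, 3.03], [-0.79, 2.21], [0.23, 2.52], [-1.04, 4.18], [0, 3.07], [-2.55, 2.55]. Speed limits (rad/s): [2.22, 2.22, 2.57, 3.14, 3.14, 3.14].

## Interface

Orientations are given as [roll, pitch, yaw] about the fixed x, y, z axes, in that order (R = Rz(yaw) Ry(pitch) Rx(roll)).
In Python, from cell import manip gives the robot as it stands.
- The arm moves only by the tool servo_tool, never from a script. Its argument "rows" is a list of rows, each a list of 7 numbers: the turn, a rotation vector about the world's x, y, z in degrees, then the shift along the world's x, y, z in mm, then the closure, from 0 (fully open) to 1 (shut). In form: [[rx, ry, rz, dx, dy, dz, fingers], ...]. A call has 1 to 20 rows; each row shifts and turns the commanded pose from where the row before left it; what a row does not reach is not made up. A row lasts 1/8 s, in which the tool goes at most 62.5 mm and 10.7 degrees, less where a joint would pass 70% of its speed; a pose out of reach is approached as far as the arm can. A call with a gripper value outside its range is refused whole. The fingers move at their own pace and stop on an object; "grip_force" is the grip in N (left out, the last holds). Time passes only in rows, so rows that do not move let the fingers close. It gives the time, the measured TCP pose, the force, the opening and the grip force at its end, in the units of the state.
- manip.read_state(): the state, without advancing time (a new reading comes with each control period).
- manip.camera(name): name is "side" or "top"; returns the picture (420x560x3 uint8, red, green, blue); there is no depth.
- manip.camera_info(name): a dict with "fx", "fy", "cx", "cy" (pixels), "position" and "rotation" of the camera in the world. Camera axes: x right, y down, z forward; pixel columns grow to the right and rows downward; lengths in mm; the calibration is good to about 2 mm. A picture is of the moment at which its call begins. camera_info takes no time and is no camera call.
- manip.sign_off(): hands the job in; it is judged then, once.
The state is a dict: "clock": time; "joints": joint angles; "qd": joint speeds; "effort": joint torques, N m; "eef_pos": TCP position; "eef_rot": TCP orientation; "wrist_force": force on the tool from outside, world axes, zero at the start; "moment": the same for the moment, N m; "finger_gap": finger opening in mm; "finger_force": force on a finger pad.
Only numpy, scipy, OpenCV 4.12 (cv2) and the standard library are available. Lean on these libraries where they do the work, as an engineer would, in place of code of your own. Each camera call takes 0.05 s, during which the arm holds its last target. There are 200 camera calls.

## Task

The batch on the drying plate is dry: first turn the plate's timer knob back to its zero stop, then take the tray by its handle and tip it with its open lip low over the dark grey bin, so that all the blue pieces slide off into the bin. Set the emptied tray back level on the plate, and lay all the fresh green pieces from the banding wheel in it, each flat on the tray's floor; do not drop them in. Leave everything else on the bench where it stands.

Things in the scene. Friction and masses are not known exactly. Their poses are not given: they have to be found in the camera images.
- timer (a joint): Clockwork timer of the drying plate, in rad: 0 at the zero stop (off, white pointer on the red mark, towards the robot side of the plate); grows as it is wound clockwise seen from above, up to 5. It stays where it is left; turning takes about 0.04 N m. Turn it counter-clockwise seen from above to bring it to zero.
- timer_grip (a point): Point on the timer knob's axis at the height to grip (107 mm above the bench). The knob is a black upright bar, 42 mm long, 14 mm wide and 32 mm high, on a 44 mm disc; this frame turns with it: x along the bar, z up. The bar's top is 7 mm above this point, the disc's top 23 mm below it.
- warmer: White drying plate (hot plate), fixed. Origin on the bench under the middle of the dark square plate, whose top is 50 mm up and spans 190 mm in x and 210 mm in y. x points away from the robot side; beyond the plate, at x = 95 to 165 mm, stands its console, 70 mm high, 210 mm wide, with the timer knob on top at x = 130 mm.
- tray: Aluminium scoop tray, 170 (x) x 136 (y) mm, 22 mm high, floor and walls 3 mm, 0.22 kg; starts on the plate. Origin under the middle of its floor, z up. Walls at the sides and back (-x); open at the front (+x). Dark wooden handle from the back wall to x = -189 mm, 20 mm wide (y), 16 mm high, mid height 22 mm above the underside. Pieces start to slide on it at a slope of about 20 degrees.
- tray_lip (a point): Middle of the tray's open front edge, on the floor surface (85 mm ahead of the origin, 3 mm up). Axes as the tray's.
- tray_grip (a point): Where to grip the handle, across its 20 mm width: 132 mm behind the tray's origin, at mid height of the handle. Axes as the tray's.
- bin: Dark grey open square bin, loose, 190 x 190 mm outside, walls and floor 4 mm, 75 mm high, about 0.45 kg. Origin under the middle of its floor, z up; sides along x and y.
- wheel: Cream banding wheel with dark circles, fixed and not turning: disc of 220 mm diameter, its top 50 mm above the bench. Origin on the bench under its middle. Bin and wheel may have changed sides.
- dry1: Dry blue tile piece with a white diamond, 30 x 30 x 14 mm, 25 g; origin at its centre, z through its thickness. On the tray at the start; may be absent.
- dry2: Dry blue tile piece with a white diamond, 30 x 30 x 14 mm, 25 g; origin at its centre, z through its thickness. On the tray at the start; may be absent.
- dry3: Dry blue tile piece with a white diamond, 30 x 30 x 14 mm, 25 g; origin at its centre, z through its thickness. On the tray at the start; may be absent.
- dry4: Dry blue tile piece with a white diamond, 30 x 30 x 14 mm, 25 g; origin at its centre, z through its thickness. On the tray at the start; may be absent.
- dry5: Dry blue tile piece with a white diamond, 30 x 30 x 14 mm, 25 g; origin at its centre, z through its thickness. On the tray at the start; may be absent.
- fresh1: Fresh green tile piece with a white diamond, 30 x 30 x 14 mm, 25 g; origin at its centre, z through its thickness. On the banding wheel at the start; may be absent.
- fresh2: Fresh green tile piece with a white diamond, 30 x 30 x 14 mm, 25 g; origin at its centre, z through its thickness. On the banding wheel at the start; may be absent.
- fresh3: Fresh green tile piece with a white diamond, 30 x 30 x 14 mm, 25 g; origin at its centre, z through its thickness. On the banding wheel at the start; may be absent.
- fresh4: Fresh green tile piece with a white diamond, 30 x 30 x 14 mm, 25 g; origin at its centre, z through its thickness. On the banding wheel at the start; may be absent.
- fresh5: Fresh green tile piece with a white diamond, 30 x 30 x 14 mm, 25 g; origin at its centre, z through its thickness. On the banding wheel at the start; may be absent.
- jar_cobalt: Bystander: blue glaze jar with white cap, 60 mm across, 75 mm high.
- jar_ochre: Bystander: ochre glaze jar with white cap, 56 mm across, 70 mm high.
- sponge: Bystander: yellow sponge, 85 x 60 x 32 mm.
- big_tile: Bystander: painted wall tile lying flat, 110 x 110 x 12 mm.
- brush_pot: Bystander: steel pot of brushes, 72 mm across, 100 mm high, brushes to 200 mm.
- slip_bottle: Bystander: white bottle with red cap, 64 mm across, 150 mm high.

How it is judged:
By the outcome, as a careful person would: the job done as asked, in the order asked, and still so for the second after the job is handed in, with the robot touching nothing.
Of dry1, dry2, dry3, dry4, dry5 only 3 to 5 are there at a start; the rules pass over those that are not, and their reading is None.
Of fresh1, fresh2, fresh3, fresh4, fresh5 only 3 to 5 are there at a start; the rules pass over those that are not, and their reading is None.
At some moment in a run one of fresh1, fresh2, fresh3, fresh4, fresh5, bin may be knocked a few centimetres aside while the robot is not near it.
It also fails if it takes over 210 s, if anything falls off the work surface, if the arm or the gripper's body presses on something with over 40 N, if the wrist force passes 120 N, or if a joint passes its speed limit or range.

## Working session

There is one attempt and no reset: what is moved stays moved. The work goes in short steps, Python scripts to look and compute and a tool call to move; the robot and the scene stay as the last step left them, time stands still between calls to the robot, and variables do not carry over. Pictures are saved under pics/ and viewed, at most 14 in all, crops included, and the job is handed in when it is done.

Besides the shell and the picture viewer there is one more tool, called after "Emit:" as name([rows], argument=value, ...), one row to a line, values as JSON. servo_tool: Moves the arm, as the interface text tells. Its arguments: {"type":"object","properties":{"rows":{"type":"array","items":{"type":"array","items":{"type":"number"}}},"grip_force":{"type":"number"}},"required":["rows"]}

```bash
ls; mkdir -p pics
python3 - <<'E'
from cell import manip
import cv2, numpy as np
for n in ("top","side"):
    im=manip.camera(n); cv2.imwrite(f"pics/{n}0.png",im[:,:,::-1])
    i=manip.camera_info(n); print(n,{k:np.round(v,4).tolist() for k,v in i.items()})
s=manip.read_state(); print(s)
E
```

```text
pics
top {'fx': 459.2919, 'fy': 459.2919, 'cx': 272.1102, 'cy': 210.1181, 'position': [320.7915, -9.8084, 1055.0431], 'rotation': [-2.8958, 0.0039, -1.532]}
side {'fx': 519.7979, 'fy': 519.7979, 'cx': 279.0493, 'cy': 209.2081, 'position': [-3.7062, -695.1848, 837.8623], 'rotation': [-2.2592, -0.0013, -0.665]}
{'clock': 0.1, 'joints': array([ 1.17436667e+00,  3.00413545e-01,  1.52153029e+00, -6.10148971e-06,
        1.32072413e+00, -6.65841078e-02]), 'qd': array([ 0.00093107, -0.00074612, -0.0021743 ,  0.00038201,  0.0002283 ,
       -0.00103085]), 'effort': array([ 1.65931659e-03, -5.32638180e+01, -3.53282940e+01,  7.09500653e-02,
        2.34721228e-02, -9.03602859e-05]), 'eef_pos': array([178.04354466, 520.12335667, 204.93939119]), 'eef_rot': array([-3.14051933e+00, -6.56490269e-05,  2.81174858e+00]), 'wrist_force': array([0.3887695 , 0.25219238, 0.29334428]), 'moment': array([-0.00736917,  0.01472624, -0.0145811 ]), 'finger_force': 0.0, 'finger_gap': 93.83364369866034}
```

View pics/top0.png

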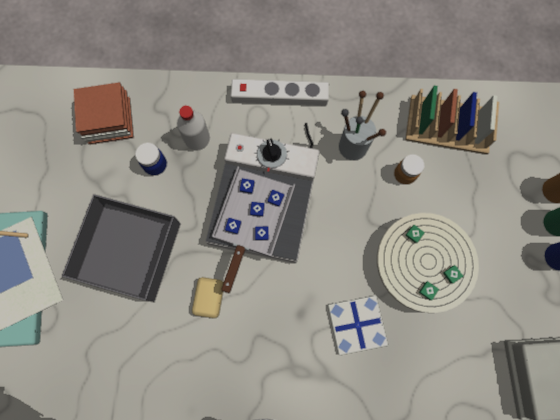

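View pics/side0.png

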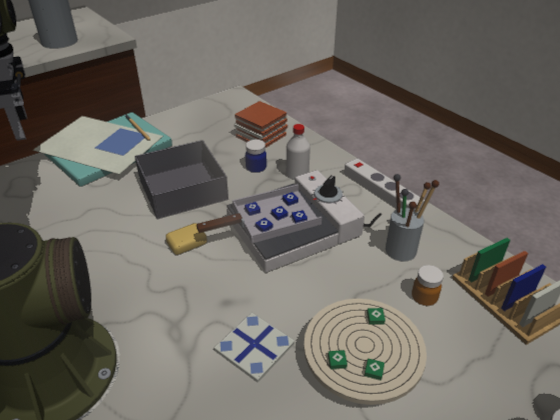

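The top view shows the bin at about (122,248), the tray with 5 blue pieces at (255,208), its handle end at (230,285), the knob at (272,152) and the wheel at (428,262) with 3 green pieces. The sponge at (207,298) is close to the handle. Next I'll zoom in and detect blobs.

```bash
cat > h.py <<'E'
import numpy as np, cv2
from scipy.spatial.transform import Rotation as Ro
from cell import manip
def cam(n):
    i=manip.camera_info(n); return i,Ro.from_euler('xyz',i['rotation']).as_matrix(),np.array(i['position'])
def ray(n,uv):
    i,R,p=cam(n); d=R@np.array([(uv[0]-i['cx'])/i['fx'],(uv[1]-i['cy'])/i['fy'],1.]); return p,d/np.linalg.norm(d)
def onz(n,uv,z):
    p,d=ray(n,uv); return p+d*(z-p[2])/d[2]
def tri(a,b):
    p,d=ray('top',a); q,e=ray('side',b)
    s=np.linalg.lstsq(np.c_[d,-e],q-p,rcond=None)[0]; A=p+s[0]*d; B=q+s[1]*e
    return (A+B)/2,np.linalg.norm(A-B)
def proj(n,P):
    i,R,p=cam(n); c=R.T@(np.array(P)-p); return np.array([i['cx']+i['fx']*c[0]/c[2],i['cy']+i['fy']*c[1]/c[2]])
def blobs(im,col,box,amin=25):
    r,g,b=[im[:,:,k].astype(int) for k in range(3)]
    m={'blue':(b>r+35)&(b>g+30),'green':(g>r+25)&(g>b+12)}[col].astype(np.uint8)
    k=np.zeros_like(m); x0,y0,x1,y1=box; k[y0:y1,x0:x1]=m[y0:y1,x0:x1]
    k=cv2.morphologyEx(k,cv2.MORPH_CLOSE,np.ones((5,5),np.uint8))
    out=[]
    for c in cv2.findContours(k,cv2.RETR_EXTERNAL,cv2.CHAIN_APPROX_NONE)[0]:
        if cv2.contourArea(c)>amin:
            M=cv2.moments(c); out.append((M['m10']/M['m00'],M['m01']/M['m00'],cv2.contourArea(c),cv2.minAreaRect(c)[2]))
    return out
def crop(n,im,x0,y0,x1,y1,f,name):
    c=cv2.resize(im[y0:y1,x0:x1,::-1],None,fx=f,fy=f,interpolation=cv2.INTER_CUBIC)
    for x in range((x0//20+1)*20,x1,20): cv2.putText(c,str(x),(int((x-x0)*f),10),0,.35,(0,255,255)); cv2.line(c,(int((x-x0)*f),12),(int((x-x0)*f),18),(0,255,255))
    for y in range((y0//20+1)*20,y1,20): cv2.putText(c,str(y),(0,int((y-y0)*f)+4),0,.35,(0,255,255))
    c=np.clip(c.astype(float)*1.4,0,255).astype(np.uint8)
    cv2.imwrite(name,c)
E
python3 - <<'E'
from h import *
t=cv2.imread('pics/top0.png')[:,:,::-1]; s=cv2.imread('pics/side0.png')[:,:,::-1]
for col,bt,bs,z in (('blue',(200,165,300,255),(235,185,320,240),60),('green',(370,210,485,315),(300,295,430,385),64)):
    T=blobs(t,col,bt); S=blobs(s,col,bs)
    for a in T:
        best=min(((tri(a[:2],b[:2]),b) for b in S),key=lambda q:q[0][1])
        print(col,np.round(a,1),np.round(best[1][:2],1),'tri',np.round(best[0][0],1),round(best[0][1],1),'z64',np.round(onz('top',a[:2],64),1))
crop('top',t,195,120,330,300,4.4/1.35,'pics/tc.png'); crop('side',s,160,140,370,275,3.6,'pics/sc.png')
E
```

```text
blue [261.2 232.9 150.5  90. ] [264.2 223.7] tri [517.8  25.   63.9] 2.6 z64 [516.6  25.6  64. ]
blue [232.6 225.2 150.5  15.9] [252.4 206.7] tri [531.8  89.1  65.7] 1.6 z64 [531.4  89.6  64. ]
blue [256.7 208.4 140.    7.1] [289.  213.7] tri [585.   33.4  50.4] 22.2 z64 [571.6  38.1  64. ]
blue [275.4 197.4 143.5  23.2] [290.5 197.7] tri [577.8  -1.4 127.7] 6.8 z64 [598.8  -2.5  64. ]
blue [246.7 185.2 136.5   9.5] [290.5 197.7] tri [625.8  62.9  63.1] 1.9 z64 [624.7  63.3  64. ]
green [428.9 290.3 177.   33.7] [337.4 358.9] tri [ 406.5 -338.    60.4] 0.7 z64 [ 405.9 -336.6   64. ]
green [453.1 273.8 170.   54.5] [374.3 367.6] tri [ 443.3 -390.8   62.4] 0.6 z64 [ 442.8 -390.    64. ]
green [414.8 233.3 156.   36.9] [375.9 315.4] tri [ 529.6 -312.5   60. ] 0.5 z64 [ 528.5 -311.1   64. ]
```

View pics/tc.png

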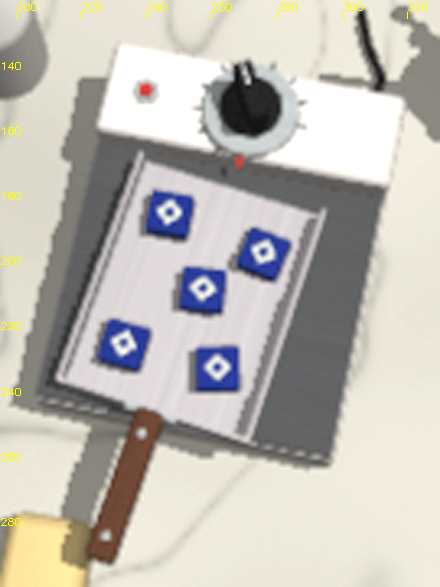

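View pics/sc.png

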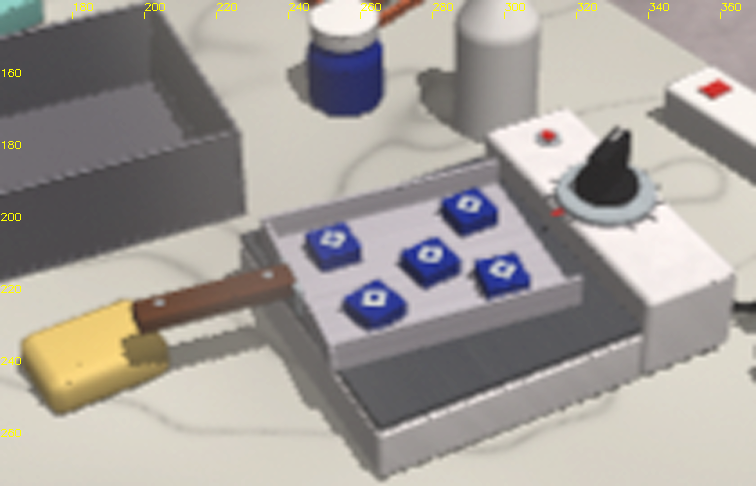

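The top crop shows the console corners, the tray walls and the handle from (240,246) to (227,290). The knob pointer faces away from the robot at about (270,141) px, and the red mark is at (268,169). In the side crop the handle end sits above the sponge. Next I'll fit the poses and zoom in on the bin and knob.

```bash
cat > fit.py <<'E'
from h import *
from scipy.optimize import least_squares
def fit(obs,x0):  # obs: (cam,uv,local xyz)
    def f(p):
        c,s=np.cos(p[2]),np.sin(p[2])
        return np.concatenate([proj(n,[p[0]+c*l[0]-s*l[1],p[1]+s*l[0]+c*l[1],l[2]+(p[3] if len(p)>3 else 0)])-uv for n,uv,l in obs])
    r=least_squares(f,x0); return r.x,np.round(f(r.x),1)
E
python3 - <<'E'
from fit import *
T=lambda x,y:(195+x/3.259,120+y/3.259); S=lambda x,y:(160+x/3.6,140+y/3.6)
W=[('top',T(120,42),(165,105,70)),('top',T(405,98),(165,-105,70)),('top',T(385,186),(95,-105,70)),('top',T(98,130),(95,105,70)),('top',T(330,465),(-95,-105,50)),
('side',S(568,108),(165,105,70)),('side',S(733,278),(165,-105,70)),('side',S(650,303),(95,-105,70)),('side',S(488,143),(95,105,70)),('side',S(375,430),(-95,-105,50))]
print('warmer',fit(W,[590,0,-.2]))
K=[('top',T(138,152),(85,68,22)),('top',T(326,208),(85,-68,22)),('top',T(250,442),(-85,-68,22)),('top',T(58,378),(-85,68,22)),('top',T(103,553),(-189,0,30)),
('side',S(262,222),(-85,68,22)),('side',S(493,158),(85,68,22)),('side',S(581,281),(85,-68,22)),('side',S(330,352),(-85,-68,22)),('side',S(135,308),(-189,0,30))]
print('tray',fit(K,[560,30,-.2,50]))
print('knob base red mark',onz('top',T(238,160),70), 'knob tip',tri(T(245,70),S(620,130)))
t=cv2.imread('pics/top0.png')[:,:,::-1]; s=cv2.imread('pics/side0.png')[:,:,::-1]
c=lambda im,x0,y0,x1,y1,f:cv2.resize(im[y0:y1,x0:x1,::-1],None,fx=f,fy=f,interpolation=cv2.INTER_CUBIC)
a=np.vstack([c(t,55,185,190,310,3)[:375,:400],]); b=c(s,130,135,240,220,3.6)[:375,:390]
k1=c(t,250,130,295,175,8.0)[:225*2,:360]
b=cv2.copyMakeBorder(b,0,375-b.shape[0],0,0,cv2.BORDER_CONSTANT); up=np.hstack([a[:375],b])
k2=c(s,300,170,350,205,4); k1=c(t,250,132,300,167,4); lo=np.hstack([k1,k2]); lo=cv2.copyMakeBorder(lo,0,0,0,up.shape[1]-lo.shape[1],cv2.BORDER_CONSTANT)
o=np.vstack([up,lo]); print(o.shape); cv2.imwrite('pics/m.png',np.clip(o*1.6,0,255).astype(np.uint8))
E
```

```text
warmer (array([ 5.69530129e+02,  3.09088903e+01, -1.79398239e-01]), array([-0.4, -1.2,  1.4, -0. ,  1.6,  1.5, -0.9, -0.3,  0.8, -0.7, -0.1,
       -0.8,  1.5, -1.2, -1.2,  1.2, -1.8, -3. , -0.6,  0.3]))
tray (array([ 5.67994565e+02,  4.30074586e+01, -2.73601034e-01,  4.75590187e+01]), array([ 0.4, -0.8,  0. , -0.5,  0. , -0.6, -0.3,  0. , -0.9,  1.7, -0.6,
       -0.6,  0.8,  0.9,  0.6, -0.3,  0.3, -0.8, -0.5,  1.6]))
knob base red mark [662.78012624  16.54433912  70.        ] knob tip (array([710.91123966,  12.68796728, 117.84899378]), np.float64(2.042433130292115))
(515, 790, 3)
```

View pics/m.png

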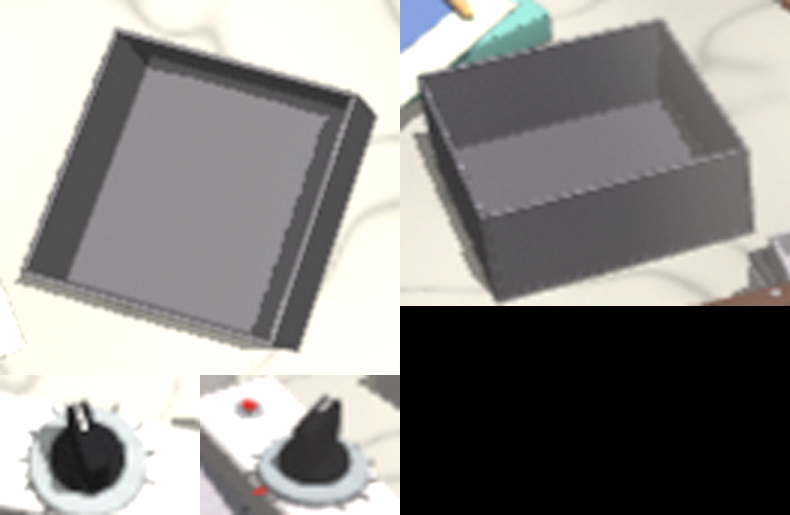

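Run:
```python
from fit import *
T=lambda x,y:(55+x/3,185+y/3); S=lambda x,y:(130+(x-400)/3.6,135+y/3.6)
B=[('top',T(117,30),(95,95,75)),('top',T(355,95),(95,-95,75)),('top',T(272,347),(-95,-95,75)),('top',T(20,278),(-95,95,75)),
('side',S(662,20),(95,95,75)),('side',S(747,152),(95,-95,75)),('side',S(487,215),(-95,-95,75)),('side',S(420,78),(-95,95,75))]
print('bin',fit(B,[500,320,-.2]),fit(B,[500,320,-.2,0])[0])
k=lambda x,y:(250+x/4,132+(y-375)/4)
ax=np.array([697.4,7.7])
for a,b in (((72,403),(98,480)),((74,405),(85,430))):
    P,Q=onz('top',k(*a),114),onz('top',k(*b),114); d=P-Q; print(P,Q,np.degrees(np.arctan2(d[1],d[0])), np.degrees(np.arctan2(*(P[:2]-ax)[::-1])))
print('expected knob axis px top z114',proj('top',[697.4,7.7,114]),'side',proj('side',[697.4,7.7,114]))
for n,(x0,y0,f,ox,oy) in {'top':(250,132,4,0,375),'side':(300,170,4,200,375)}.items():
  for ang in (0,10,20,30):
    a=np.radians(ang); q=proj(n,[697.4+21*np.cos(a),7.7+21*np.sin(a),114]); print(n,ang,np.round([(q[0]-x0)*f+ox,(q[1]-y0)*f+oy]))
y=-.2736; R=np.array([[np.cos(y),-np.sin(y)],[np.sin(y),np.cos(y)]]); o=np.array([568,43])
print('grip',o+R@[-132,0],'end',o+R@[-189,0],'lip',o+R@[85,0])
```

```text
bin (array([ 4.74643752e+02,  3.30464970e+02, -2.27346821e-01]), array([-0.4, -1.2,  1.5, -1.1,  0.8, -0.1,  0.3, -1. , -0.5, -0.8,  0.3,
       -0.9, -2.4,  1.4, -2. , -0.8])) [ 4.75449925e+02  3.32252525e+02 -2.27340456e-01 -3.33666977e+00]
[717.19856485  18.28631428 114.        ] [672.87319922   2.32613047 114.        ] 19.802368939976656 28.133464583511927
[716.06196217  17.14015307 114.        ] [701.62443289  10.52610402 114.        ] 24.613227099379884 26.832566291131744
expected knob axis px top z114 [272.46538418 147.60142198] side [328.89714184 180.64181774]
top 0 [ 91. 402.]
top 10 [ 85. 402.]
top 20 [ 78. 403.]
top 30 [ 72. 406.]
side 0 [342. 405.]
side 10 [337. 402.]
side 20 [332. 400.]
side 30 [326. 398.]
grip [440.90981655  78.66630443] end [386.02996461  94.06766316] lip [649.8383757   20.03306154]
```

Emit:
servo_tool([
  [0,0,-8.5,32.5,-32,0,0.3],
  [0,0,-8.5,32.5,-32,0,0.3],
  [0,0,-8.5,32.5,-32,0,0.3],
  [0,0,-8.5,32.5,-32,0,0.3],
  [0,0,-8.5,32.5,-32,0,0.3],
  [0,0,-8.5,32.5,-32,0,0.3],
  [0,0,-8.5,32.5,-32,0,0.3],
  [0,0,-8.5,32.5,-32,0,0.3],
  [0,0,-8.5,32.5,-32,0,0.3],
  [0,0,-8.5,32.5,-32,0,0.3],
  [0,0,-8.5,32.5,-32,0,0.3],
  [0,0,-8.5,32.5,-32,0,0.3],
  [0,0,-8.5,32.5,-32,0,0.3],
  [0,0,-8.5,32.5,-32,0,0.3],
  [0,0,-8.5,32.5,-32,0,0.3],
  [0,0,-8.5,32.5,-32,0,0.3],
  [0,0,0,0,0,0,0.3],
], grip_force=20)

```text
clock: 2.22
eef_pos: [698.9, 5.9, 203.6]
eef_rot: [-3.141, 0.002, 0.434]
wrist_force: [0.3, 0.1, 0.3]
finger_gap: 65.8
finger_force: 0.0
```

Emit:
servo_tool([
  [0,0,0,-1.5,1.8,-30,0.3],
  [0,0,0,0,0,-30,0.3],
  [0,0,0,0,0,-30,0.3],
  [0,0,0,0,0,-23,0.3],
  [0,0,0,0,0,0,0.9],
  [0,0,0,0,0,0,0.9],
  [0,0,0,0,0,0,0.9],
  [0,0,0,0,0,0,0.9],
  [0,0,0,0,0,0,0.9],
  [0,0,0,0,0,0,0.9],
])

```text
clock: 3.48
eef_pos: [696.6, 10.2, 92.6]
eef_rot: [-3.142, -0.0, 0.438]
wrist_force: [-0.9, 1.6, 2.4]
finger_gap: 14.2
finger_force: 19.7
```

Emit:
servo_tool([
  [0,0,9,0,0,0,0.9],
  [0,0,9,0,0,0,0.9],
  [0,0,9,0,0,0,0.9],
  [0,0,9,0,0,0,0.9],
  [0,0,9,0,0,0,0.9],
  [0,0,9,0,0,0,0.9],
  [0,0,9,0,0,0,0.9],
  [0,0,9,0,0,0,0.9],
  [0,0,9,0,0,0,0.9],
  [0,0,9,0,0,0,0.9],
  [0,0,9,0,0,0,0.9],
  [0,0,9,0,0,0,0.9],
  [0,0,9,0,0,0,0.9],
  [0,0,9,0,0,0,0.9],
  [0,0,9,0,0,0,0.9],
  [0,0,6,0,0,0,0.9],
  [0,0,0,0,0,0,0.9],
])

```text
clock: 5.6
eef_pos: [700.6, 11.5, 93.3]
eef_rot: [3.137, 0.011, 2.901]
wrist_force: [33.3, 8.8, -12.2]
finger_gap: 13.7
finger_force: 20.0
```

```bash
python3 -c "
from cell import manip
s=manip.read_state();print(s['moment'],s['eef_rot'],s['joints'])"
```

```text
[ 1.53293409 -6.24916863  0.03936332] [3.13703977 0.01098278 2.90125276] [-0.03666103  0.72803539  1.14919112  0.00235547  1.25269031 -1.36786612]
```

Emit:
servo_tool([
  [0,0,0,0,0,0,0.7],
  [0,0,0,0,0,0,0.7],
  [0,0,0,0,0,0,0.7],
])

```text
clock: 5.98
eef_pos: [696.5, 10.0, 92.4]
eef_rot: [-3.141, -0.0, 2.899]
wrist_force: [0.2, -0.4, 0.2]
finger_gap: 28.0
finger_force: 0.0
```

Run:
```python
from h import *
s=manip.read_state();print(s['moment'],s['wrist_force'],s['eef_pos'],s['finger_gap'])
im=manip.camera('top'); a=cv2.resize(im[125:180,240:305,::-1],None,fx=6,fy=6,interpolation=cv2.INTER_CUBIC)
im=manip.camera('side'); b=cv2.resize(im[150:215,290:365,::-1],None,fx=5,fy=5,interpolation=cv2.INTER_CUBIC)[:330]
cv2.imwrite('pics/k.png',np.clip(np.hstack([a,b])*1.5,0,255).astype(np.uint8))
```

```text
[ 0.02097793  0.01220298 -0.03993941] [ 0.24179959 -0.42822542  0.24955061] [696.4788837   10.00254572  92.37132014] 27.97262608203514Traceback (most recent call last):
  File "<stdin>", line 5, in <module>
    return _nx.concatenate(arrs, 1, dtype=dtype, casting=casting)
           ~~~~~~~~~~~~~~~^^^^^^^^^^^^^^^^^^^^^^^^^^^^^^^^^^^^^^^
ValueError: all the input array dimensions except for the concatenation axis must match exactly, but along dimension 0, the array at index 0 has size 330 and the array at index 1 has size 325
```

Emit:
servo_tool([
  [0,0,0,2,1,0,0.7],
  [0,0,0,0,0,0,0.9],
  [0,0,0,0,0,0,0.9],
  [0,0,0,0,0,0,0.9],
  [0,0,2,0,0,0,0.9],
  [0,0,1.5,0,0,0,0.9],
  [0,0,1,0,0,0,0.9],
  [0,0,0,0,0,0,0.9],
])

```text
clock: 7.08
eef_pos: [698.8, 12.0, 92.5]
eef_rot: [3.14, 0.001, 2.978]
wrist_force: [1.9, 4.5, -0.3]
finger_gap: 13.6
finger_force: 20.0
```

```bash
python3 -c "
from cell import manip
s=manip.read_state();print(s['moment'],s['eef_rot'])"
```

```text
[ 0.89076688 -0.42388502 -0.22759584] [3.14034161e+00 5.32053377e-04 2.97804835e+00]
```

Emit:
servo_tool([
  [0,0,1.5,0,0,0,0.9],
  [0,0,1.5,0,0,0,0.9],
  [0,0,0,0,0,0,0.9],
])

```text
clock: 7.45
eef_pos: [699.0, 12.0, 92.5]
eef_rot: [3.14, 0.001, 3.03]
wrist_force: [4.0, 5.6, -1.0]
finger_gap: 14.4
finger_force: 20.8
```

```bash
python3 -c "
from cell import manip
s=manip.read_state();print(s['moment'],s['eef_rot'])"
```

```text
[ 0.88274042 -0.73721641 -0.43741548] [3.14022491e+00 9.88742177e-04 3.03020559e+00]
```

Emit:
servo_tool([
  [0,0,0,0,0,0,0.6],
  [0,0,0,0,0,0,0.6],
  [0,0,0,0,0,0,0.6],
  [0,0,0,0,0,20,0.5],
  [0,0,0,0,0,30,0.4],
  [0,0,0,-15,3,30,0.4],
  [0,0,-1,-40,10,0,0.4],
  [0,0,-2,-40,10,0,0.4],
  [0,0,-2,-40,11,0,0.4],
  [0,0,-2,-40,11,0,0.4],
  [0,0,-2,-40,11,0,0.4],
  [0,0,-0.5,-40,11,0,0.4],
  [0,0,0,0,0,0,0.4],
])

```text
clock: 9.07
eef_pos: [442.5, 78.7, 174.2]
eef_rot: [3.141, 0.002, 2.865]
wrist_force: [-0.1, 0.2, 1.1]
finger_gap: 56.4
finger_force: 0.0
```

Run:
```python
from h import *
s=manip.read_state();print(s['eef_pos'],np.degrees(s['eef_rot']))
im=manip.camera('top'); a=cv2.resize(im[125:295,195:305,::-1],None,fx=3.4,fy=3.4,interpolation=cv2.INTER_CUBIC)
im2=manip.camera('side'); b=cv2.resize(im2[140:270,180:290+80,::-1],None,fx=2.2,fy=2.2,interpolation=cv2.INTER_CUBIC)
b=cv2.copyMakeBorder(b,0,a.shape[0]-b.shape[0],0,0,cv2.BORDER_CONSTANT)
cv2.imwrite('pics/k.png',np.clip(np.hstack([a,b])*1.4,0,255).astype(np.uint8))
```

```text
[442.49147222  78.71968379 174.23691645] [1.79948595e+02 1.24289571e-01 1.64163911e+02]
```

View pics/k.png

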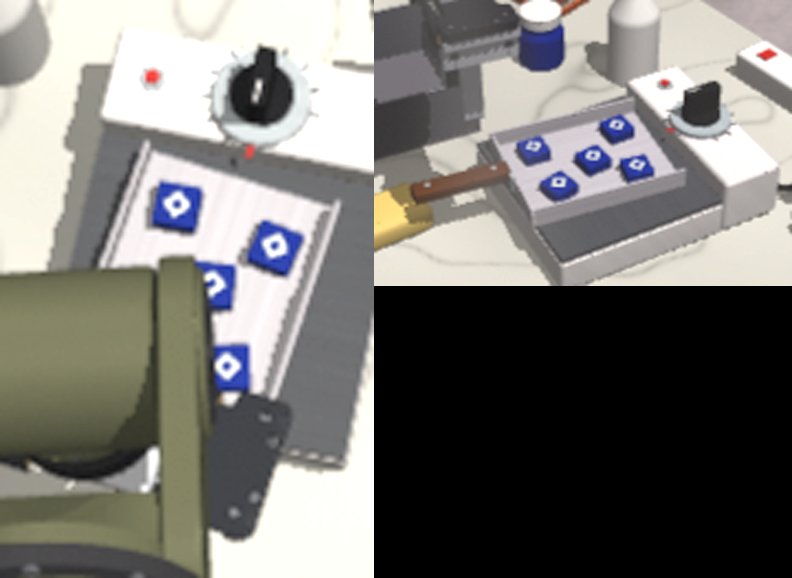

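The knob pointer now sits on the red mark. Next I'll descend onto the handle.

Emit:
servo_tool([
  [0,0,0,-1,0,-40,0.4],
  [0,0,0,0,0,-40,0.4],
  [0,0,0,0,0,-30,0.4],
  [0,0,0,0,0,-10,0.4],
  [0,0,0,0,0,0,0.9],
  [0,0,0,0,0,0,0.9],
  [0,0,0,0,0,0,0.9],
  [0,0,0,0,0,0,0.9],
  [0,0,0,0,0,0,0.9],
], grip_force=60)

```text
clock: 10.3
eef_pos: [443.0, 78.3, 53.0]
eef_rot: [3.141, 0.001, 2.864]
wrist_force: [-0.4, 2.0, 6.0]
finger_gap: 19.4
finger_force: 59.9
```

Emit:
servo_tool([
  [0,0,0,0,0,5,0.9],
  [0,0,0,0,0,10,0.9],
  [0,0,0,0,0,15,0.9],
  [0,0,0,0,0,15,0.9],
  [0,0,0,0,0,10,0.9],
  [0,0,0,0,0,5,0.9],
  [0,0,0,0,0,0,0.9],
])

```text
clock: 11.18
eef_pos: [442.6, 78.1, 112.6]
eef_rot: [3.142, 0.0, 2.864]
wrist_force: [0.2, -0.2, -3.0]
finger_gap: 19.5
finger_force: 59.9
```

Run:
```python
from h import *
s=manip.read_state();print(s['eef_pos'],np.degrees(s['eef_rot']),s['wrist_force'],s['moment'],s['finger_gap'])
im2=manip.camera('side'); b=cv2.resize(im2[100:300,150:400,::-1],None,fx=2.6,fy=2.6,interpolation=cv2.INTER_CUBIC)
cv2.imwrite('pics/l.png',np.clip(b*1.4,0,255).astype(np.uint8))
```

```text
[442.63684059  78.13725573 112.60231602] [1.79995244e+02 1.46230013e-02 1.64103451e+02] [ 0.19122839 -0.17520061 -2.96643691] [ 0.06375913  0.3005753  -0.01300005] 19.498895525194506
```

View pics/l.png

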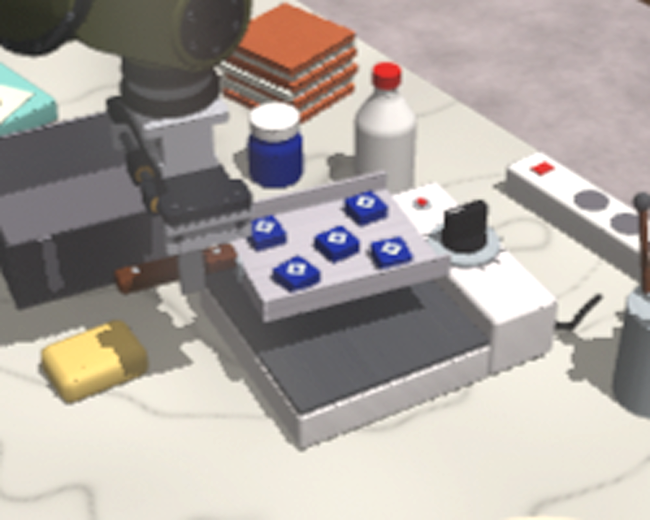

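The tray hangs level with all 5 blue pieces aboard. Next I'll carry it to the bin.

Emit:
servo_tool([
  [0,0,0,-4,6,0,0.9],
  [0,0,0,-8,11,0,0.9],
  [0,0,0,-11,16,0,0.9],
  [0,0,0,-13,19,0,0.9],
  [0,0,0,-13,19,0,0.9],
  [0,0,0,-13,19,0,0.9],
  [0,0,0,-13,19,0,0.9],
  [0,0,0,-13,19,0,0.9],
  [0,0,0,-13,19,0,0.9],
  [0,0,0.5,-13,19,0,0.9],
  [0,0,0.5,-13,19,0,0.9],
  [0,0,0.5,-13,19,0,0.9],
  [0,0,0.5,-13,19,0,0.9],
  [0,0,0,-13,19,0,0.9],
  [0,0,0,-13,19,0,0.9],
  [0,0,0,-13,19,0,0.9],
  [0,0,0,-11,16,0,0.9],
  [0,0,0,-8,11,0,0.9],
  [0,0,0,-4,6,0,0.9],
  [0,0,0,0,0,0,0.9],
])

```text
clock: 13.72
eef_pos: [227.4, 391.2, 112.4]
eef_rot: [-3.141, -0.0, 2.9]
wrist_force: [0.1, -0.0, -2.5]
finger_gap: 19.4
finger_force: 59.9
```

Run:
```python
from h import *
s=manip.read_state();print(s['eef_pos'],np.degrees(s['eef_rot']),s['wrist_force'],s['joints'])
a=manip.camera('top');b=manip.camera('side')
c=lambda im,x0,y0,x1,y1,f:cv2.resize(im[y0:y1,x0:x1,::-1],None,fx=f,fy=f,interpolation=cv2.INTER_CUBIC)
o=np.hstack([c(a,40,150,240,350,2),c(b,80,80,270,280,2)]); cv2.imwrite('pics/b.png',np.clip(o*1.4,0,255).astype(np.uint8))
```

```text
[227.42076538 391.19722487 112.37457471] [-1.79990200e+02 -1.52728245e-03  1.66130914e+02] [ 0.11309017 -0.04640231 -2.47302812] [ 9.63255434e-01  1.91644806e-01  1.89041958e+00 -4.15461582e-05
  1.05969754e+00 -3.65459353e-01]
```

View pics/b.png

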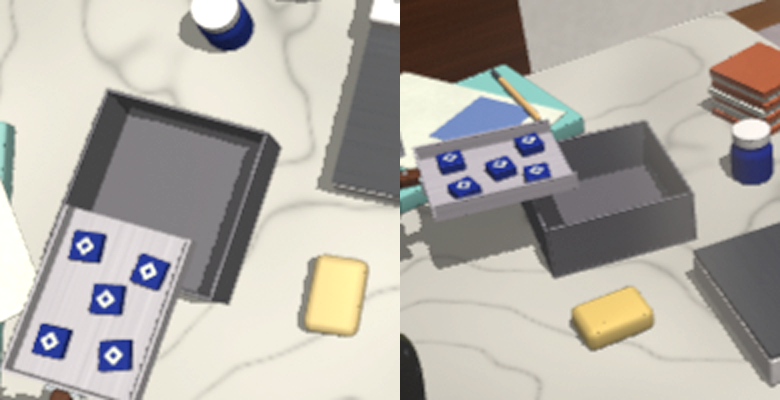

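Emit:
servo_tool([
  [1.2,4.85,0,0.8,-0.2,14.7,0.9],
  [1.2,4.85,0,2.4,-0.6,13.6,0.9],
  [1.2,4.85,0,3.9,-1,13.3,0.9],
  [0.72,2.91,0,3.1,-0.8,6.8,0.9],
  [0.48,1.94,0,2.4,-0.6,5.1,0.9],
  [0.48,1.94,0,2.6,-0.65,7,0.9],
  [0.48,1.94,0,2.8,-0.7,6.9,0.9],
  [0.48,1.94,0,3.1,-0.8,6.9,0.9],
  [0.48,1.94,0,3.3,-0.8,6.6,0.9],
  [0.48,1.94,0,3.5,-0.9,6.6,0.9],
  [0,0,0,0,0,0,0.9],
  [0,0,0,0,0,0,0.9],
  [0,0,0,0,0,0,0.9],
  [0,0,0,0,0,0,0.9],
])

```text
clock: 15.58
eef_pos: [255.3, 384.2, 199.9]
eef_rot: [3.142, -0.523, 2.899]
wrist_force: [-0.2, 0.9, -1.4]
finger_gap: 19.5
finger_force: 59.9
```

Run:
```python
from h import *
s=manip.read_state();print(s['eef_pos'],np.degrees(s['eef_rot']),s['wrist_force'],s['joints'])
a=manip.camera('top');b=manip.camera('side')
c=lambda im,x0,y0,x1,y1,f:cv2.resize(im[y0:y1,x0:x1,::-1],None,fx=f,fy=f,interpolation=cv2.INTER_CUBIC)
o=np.hstack([c(a,40,150,240,350,2),c(b,80,80,270,280,2)]); cv2.imwrite('pics/b2.png',np.clip(o*1.4,0,255).astype(np.uint8))
```

```text
[255.32802064 384.15093339 199.93739315] [179.99997897 -29.96531397 166.12324584] [-0.23251994  0.87877494 -1.41745374] [ 0.66817246  0.27788293  1.64997299  0.40552309  1.55507642 -0.7377091 ]
```

View pics/b2.png

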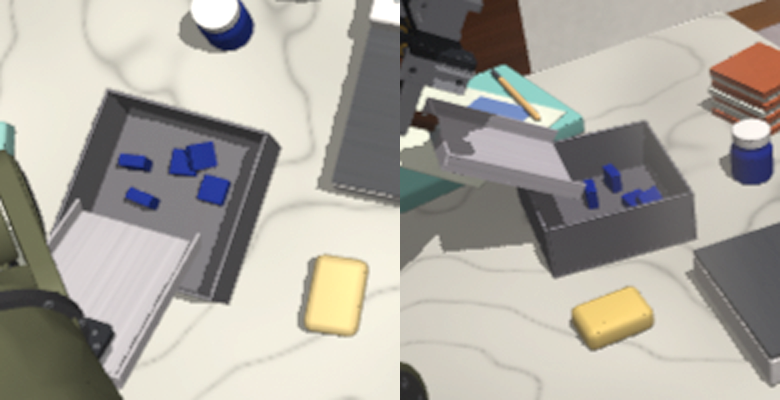

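All five blue pieces are in the bin and the tray is empty. Next I'll level it and take it back.

Emit:
servo_tool([
  [0,0,0,0,0,12,0.9],
  [0,0,0,0,0,13,0.9],
  [-1.2,-4.85,0,-8,2,-16.5,0.9],
  [-1.2,-4.85,0,-7.3,1.8,-17.5,0.9],
  [-1.2,-4.85,0,-5.5,1.4,-17.9,0.9],
  [-1.2,-4.85,0,-3.9,1,-18.3,0.9],
  [-1.2,-4.85,0,-2.4,0.6,-18.6,0.9],
  [-1.2,-4.85,0,-0.8,0.2,-18.7,0.9],
  [0,0,0,0,0,0,0.9],
  [0,0,0,0,0,0,0.9],
])

```text
clock: 16.92
eef_pos: [228.0, 391.5, 118.6]
eef_rot: [3.14, -0.001, 2.899]
wrist_force: [0.4, -0.1, -2.2]
finger_gap: 19.1
finger_force: 59.9
```

Emit:
servo_tool([
  [0,0,0,8.9,-13.9,0,0.9],
  [0,0,0,17.7,-27.75,0,0.9],
  [0,0,0.4,17.7,-27.75,0,0.9],
  [0,0,0.4,17.7,-27.75,0,0.9],
  [0,0,0.4,17.7,-27.75,0,0.9],
  [0,0,0.4,17.7,-27.75,0,0.9],
  [0,0,0.4,17.7,-27.75,0,0.9],
  [0,0,0.4,17.7,-27.75,0,0.9],
  [0,0,0.4,17.7,-27.75,0,0.9],
  [0,0,0.4,17.7,-27.75,0,0.9],
  [0,0,0.4,17.7,-27.75,0,0.9],
  [0,0,0,17.7,-27.75,0,0.9],
  [0,0,0,8.9,-13.9,0,0.9],
  [0,0,0,0,0,-25,0.9],
  [0,0,0,0,0,-25,0.9],
  [0,0,0,0,0,-5,0.9],
  [0,0,0,0,0,0,0.9],
])

```text
clock: 19.05
eef_pos: [440.2, 58.0, 63.0]
eef_rot: [3.141, 0.0, 2.962]
wrist_force: [0.7, 0.7, -1.1]
finger_gap: 19.7
finger_force: 59.9
```

Run:
```python
from h import *
s=manip.read_state();print(s['eef_pos'],np.degrees(s['eef_rot']),s['wrist_force'],s['moment'])
b=manip.camera('side');a=manip.camera('top')
c=lambda im,x0,y0,x1,y1,f:cv2.resize(im[y0:y1,x0:x1,::-1],None,fx=f,fy=f,interpolation=cv2.INTER_CUBIC)
o=np.hstack([c(b,200,130,370,290,2.4),c(a,195,120,330,280,2.4)]); cv2.imwrite('pics/p.png',np.clip(o*1.4,0,255).astype(np.uint8))
```

```text
[440.22943704  57.98191754  62.95742547] [1.79990912e+02 2.75403055e-03 1.69696585e+02] [ 0.68487129  0.73104705 -1.10014972] [ 0.06426871  0.15504461 -0.03900108]
```

View pics/p.png

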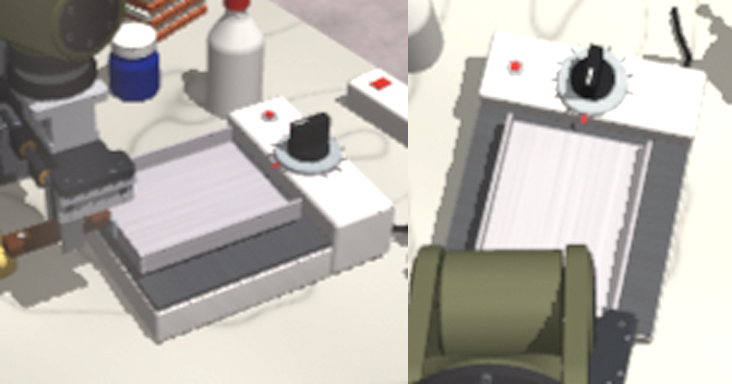

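Emit:
servo_tool([
  [0,0,0,0,0,-3,0.9],
  [0,0,0,0,0,-3,0.9],
  [0,0,0,0,0,-1.5,0.9],
  [0,0,0,0,0,0,0.9],
  [0,0,0,0,0,0,0.9],
])

```text
clock: 19.77
eef_pos: [440.2, 58.1, 55.0]
eef_rot: [3.142, 0.0, 2.962]
wrist_force: [-1.0, 0.6, -1.5]
finger_gap: 19.5
finger_force: 59.9
```

Emit:
servo_tool([
  [0,0,0,0,0,-1,0.9],
  [0,0,0,0,0,-1,0.9],
  [0,0,0,0,0,0,0.9],
  [0,0,0,0,0,0,0.9],
])

```text
clock: 20.27
eef_pos: [440.2, 58.0, 53.0]
eef_rot: [3.142, 0.0, 2.962]
wrist_force: [0.3, 0.5, 0.2]
finger_gap: 19.5
finger_force: 59.9
```

Emit:
servo_tool([
  [0,0,0,0,0,0,0.6],
  [0,0,0,0,0,0,0.45],
  [0,0,0,0,0,0,0.45],
  [0,0,0,0,0,30,0.45],
  [0,0,0,0,0,40,0.45],
  [0,0,0,-5,-20,40,0.5],
  [0,0,0,-10,-50,0,0.5],
  [0,0,0,-10,-50,0,0.5],
  [0,0,0,0,-50,0,0.5],
  [0,0,0,0,0,0,0.5],
], grip_force=20)

```text
clock: 21.52
eef_pos: [414.9, -114.3, 163.0]
eef_rot: [-3.141, 0.0, 2.958]
wrist_force: [0.5, 0.5, 1.0]
finger_gap: 47.1
finger_force: 0.0
```

```bash
cat > g.py <<'E'
from h import *
def greens(t,s,bt=(360,200,500,330),bs=(290,280,440,400)):
    T=blobs(t,'green',bt,60); S=blobs(s,'green',bs,60); out=[]
    for a in T:
        best=min((tri(a[:2],b[:2]) for b in S),key=lambda q:q[1]) if S else (np.zeros(3),99)
        out.append((a,best))
    return out
E
python3 - <<'E'
from g import *
s=manip.read_state();print(s['eef_pos'],np.degrees(s['eef_rot']),s['wrist_force'])
t=manip.camera('top');b=manip.camera('side')
for a,r in greens(t,b): print(np.round(a,1),np.round(r[0],1),round(r[1],1),np.round(onz('top',a[:2],63)[:2],1))
c=lambda im,x0,y0,x1,y1,f:cv2.resize(im[y0:y1,x0:x1,::-1],None,fx=f,fy=f,interpolation=cv2.INTER_CUBIC)
A=c(t,370,205,490,325,4)[:,:480]; B=c(b,160,140,370,380,2)[:480,:320]
B=c(t,195,120,330,330,2.28)[:480]; B=cv2.copyMakeBorder(B,0,480-B.shape[0],0,0,cv2.BORDER_CONSTANT)
cv2.imwrite('pics/g.png',np.clip(np.hstack([A,B])*1.4,0,255).astype(np.uint8))
E
```

```text
[ 414.85814099 -114.29238754  162.95304145] [-1.79986547e+02  8.02227747e-03  1.69477188e+02] [0.47225122 0.51165215 0.9748701 ]
[428.9 290.3 181.   31. ] [ 406.3 -337.9   60.6] 0.6 [ 405.8 -336.9]
[453.1 273.9 174.5  56.3] [ 443.1 -391.2   60.7] 0.1 [ 442.8 -390.4]
[414.9 233.2 161.   36.9] [ 529.6 -312.6   60.2] 0.3 [ 528.8 -311.7]
```

View pics/g.png

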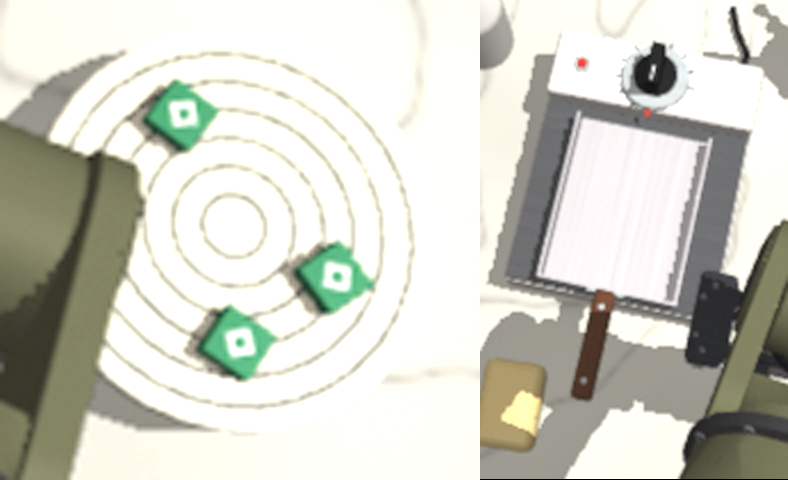

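The three green pieces are on the wheel at about (416,233), (454,274) and (430,291) px, and the tray is flat on the plate. Next I'll fit the piece yaws.

```bash
cat > yaw.py <<'E'
from g import *
from scipy.optimize import minimize
F=8
def fitpiece(ims,x,y,z):
    def sil(n,p,o):
        c,s=np.cos(p[2]),np.sin(p[2])
        P=[proj(n,[p[0]+c*a-s*b,p[1]+s*a+c*b,z+h]) for a in(-15,15) for b in(-15,15) for h in(-7,7)]
        m=np.zeros((40*F,40*F),np.uint8); h=cv2.convexHull(((np.array(P)+.5-o)*F).astype(np.float32)); cv2.fillConvexPoly(m,h.astype(np.int32),1); return m
    data=[]
    for n,im in ims.items():
        u=proj(n,[x,y,z]); o=np.round(u).astype(int)-20
        c=cv2.resize(im[o[1]:o[1]+40,o[0]:o[0]+40],None,fx=F,fy=F,interpolation=cv2.INTER_CUBIC).astype(int)
        m=((c[:,:,1]>c[:,:,0]+22)&(c[:,:,1]>c[:,:,2]+10)).astype(np.uint8)
        cs=cv2.findContours(m,cv2.RETR_EXTERNAL,cv2.CHAIN_APPROX_NONE)[0]; k=max(cs,key=cv2.contourArea)
        m[:]=0; cv2.fillConvexPoly(m,cv2.convexHull(k),1); data.append((n,o,m))
    def f(p):
        t=0
        for n,o,m in data:
            q=sil(n,p,o); t+=1-(q&m).sum()/max(1,(q|m).sum())
        return t
    best=min((minimize(f,[x,y,np.radians(a)],method='Nelder-Mead',options={'initial_simplex':[[x,y,np.radians(a)],[x+4,y,np.radians(a)],[x,y+4,np.radians(a)],[x,y,np.radians(a+12)]]}) for a in(0,30,60)),key=lambda r:r.fun)
    return best.x[0],best.x[1],np.degrees(best.x[2])%90,best.fun
E
python3 - <<'E'
from yaw import *
t=manip.camera('top');b=manip.camera('side')
for a,r in greens(t,b): print(np.round(fitpiece({'top':t,'side':b},r[0][0],r[0][1],57),2))
E
```

```text
Traceback (most recent call last):
  File "yaw.py", line 21, in fitpiece
    best=min((minimize(f,[x,y,np.radians(a)],method='Nelder-Mead',options={'initial_simplex':[[x,y,np.radians(a)],[x+4,y,np.radians(a)],[x,y+4,np.radians(a)],[x,y,np.radians(a+12)]]}) for a in(0,30,60)),key=lambda r:r.fun)
  File "yaw.py", line 21, in <genexpr>
    best=min((minimize(f,[x,y,np.radians(a)],method='Nelder-Mead',options={'initial_simplex':[[x,y,np.radians(a)],[x+4,y,np.radians(a)],[x,y+4,np.radians(a)],[x,y,np.radians(a+12)]]}) for a in(0,30,60)),key=lambda r:r.fun)
              ~~~~~~~~^^^^^^^^^^^^^^^^^^^^^^^^^^^^^^^^^^^^^^^^^^^^^^^^^^^^^^^^^^^^^^^^^^^^^^^^^^^^^^^^^^^^^^^^^^^^^^^^^^^^^^^^^^^^^^^^^^^^^^^^^^^^^^^^^^^^^^^^^^^^^^^^^^^^^^^^^^^^^^^^^
  File "yaw.py", line 19, in f
    q=sil(n,p,o); t+=1-(q&m).sum()/max(1,(q|m).sum())
  File "yaw.py", line 7, in sil
    P=[proj(n,[p[0]+c*a-s*b,p[1]+s*a+c*b,z+h]) for a in(-15,15) for b in(-15,15) for h in(-7,7)]
       ~~~~^^^^^^^^^^^^^^^^^^^^^^^^^^^^^^^^^^^
  File "h.py", line 15, in proj
    i,R,p=cam(n); c=R.T@(np.array(P)-p); return np.array([i['cx']+i['fx']*c[0]/c[2],i['cy']+i['fy']*c[1]/c[2]])
          ~~~^^^
  File "h.py", line 5, in cam
    i=manip.camera_info(n); return i,Ro.from_euler('xyz',i['rotation']).as_matrix(),np.array(i['position'])
ValueError: time passes only in moves, steps and waits
```

Too many camera_info calls, so I'll cache it.

```bash
sed -i 's/^def cam/import functools\n@functools.lru_cache\ndef cam/' h.py
python3 - <<'E'
from yaw import *
t=manip.camera('top');b=manip.camera('side')
for a,r in greens(t,b): print(np.round(r[0],1),np.round(fitpiece({'top':t,'side':b},r[0][0],r[0][1],57),2))
print(manip.read_state()['clock'])
E
```

```text
[ 406.3 -337.9   60.6] [ 4.0687e+02 -3.3809e+02  5.4610e+01  3.0000e-01]
[ 443.1 -391.2   60.9] [ 4.4348e+02 -3.9125e+02  3.4400e+01  2.8000e-01]
[ 529.6 -312.7   60.1] [ 5.3061e+02 -3.1281e+02  5.1550e+01  3.1000e-01]
21.825
```

Emit:
servo_tool([
  [0,0,-5,-1.6,-44.8,0,0.42],
  [0,0,-5,-1.6,-44.8,0,0.42],
  [0,0,-5,-1.6,-44.8,0,0.42],
  [0,0,-5,-1.6,-44.8,0,0.42],
  [0,0,-5,-1.6,-44.5,0,0.42],
  [0,0,0,0,0,-30,0.42],
  [0,0,0,0,0,0,0.42],
])

```text
clock: 22.7
eef_pos: [406.7, -334.5, 131.3]
eef_rot: [3.141, -0.004, 2.526]
wrist_force: [-1.2, 0.0, 0.3]
finger_gap: 54.5
finger_force: 0.0
```

Run:
```python
from yaw import *
s=manip.read_state();print(s['eef_pos'],np.degrees(s['eef_rot']))
b=manip.camera('side')
for q in blobs(b,'green',(290,280,440,400),40): print(np.round(q,1),onz('side',q[:2],61))
```

```text
[ 406.67135963 -334.51193295  131.26323415] [179.96627554  -0.22162512 144.74515327]
[374.1 368.6 273.5  14. ] [ 442.82757453 -391.37923482   61.        ]
[337.4 358.9 259.   84.3] [ 406.37400724 -338.43184567   61.        ]
[381.4 315.5  53.   81.3] [ 537.16056198 -319.63996815   61.        ]
```

Emit:
servo_tool([
  [0,0,0,0,-2,-30,0.42],
  [0,0,0,0,0,-30,0.42],
  [0,0,0,0,0,-17,0.42],
  [0,0,0,0,0,0,0.42],
  [0,0,0,0,0,0,0.95],
  [0,0,0,0,0,0,0.95],
  [0,0,0,0,0,0,0.95],
  [0,0,0,0,0,0,0.95],
  [0,0,0,0,0,0,0.95],
])

```text
clock: 23.88
eef_pos: [407.4, -337.9, 56.6]
eef_rot: [-3.141, 0.001, 2.526]
wrist_force: [-0.3, 1.3, 5.6]
finger_gap: 29.6
finger_force: 20.0
```

Emit:
servo_tool([
  [0,0,0,0,0,15,0.95],
  [0,0,0,0,0,30,0.95],
  [0,0,0,5,9,25,0.95],
  [0,0,2.5,15,26.6,0,0.95],
  [0,0,2.5,20,35.6,0,0.95],
  [0,0,2.5,20,35.6,0,0.95],
  [0,0,2.5,20,35.6,0,0.95],
  [0,0,2.5,20,35.6,0,0.95],
  [0,0,2.5,20,35.6,0,0.95],
  [0,0,2.5,20,35.6,0,0.95],
  [0,0,2.5,20,35.6,0,0.95],
  [0,0,2.5,20,35.6,0,0.95],
  [0,0,2.5,20,35.6,0,0.95],
  [0,0,0,15,26.6,0,0.95],
  [0,0,0,5,9,0,0.95],
  [0,0,0,0,0,0,0.95],
])

```text
clock: 25.88
eef_pos: [627.0, 53.8, 126.2]
eef_rot: [-3.141, -0.0, 2.962]
wrist_force: [-0.6, 0.3, -0.9]
finger_gap: 29.8
finger_force: 20.0
```

Run:
```python
from yaw import *
s=manip.read_state();print(s['eef_pos'],np.degrees(s['eef_rot']),s['finger_gap'])
b=manip.camera('side');t=manip.camera('top')
for n,im,bx in(('side',b,(290,280,440,400)),('top',t,(360,200,500,330))):
  for q in blobs(im,'green',bx,40): print(n,np.round(q,1),onz(n,q[:2],61))
```

```text
[626.98087569  53.7606166  126.18130854] [-1.79992813e+02 -4.16611138e-03  1.69720598e+02] 29.79295109204755
side [374.2 368.3 252.5  11.3] [ 443.34210453 -391.05219102   61.        ]
side [375.9 315.4 213.   90. ] [ 529.12382928 -313.08931965   61.        ]
top [453.2 273.9 178.   53.1] [ 443.04883853 -391.27737427   61.        ]
top [414.9 233.2 161.5  36.9] [ 529.28975974 -312.2749128    61.        ]
```

Emit:
servo_tool([
  [0,0,0,-14.7,-27,-10,0.95],
  [0,0,0,0,0,-30,0.95],
  [0,0,0,0,0,-20,0.95],
  [0,0,0,0,0,-3,0.95],
  [0,0,0,0,0,0,0.95],
])

```text
clock: 26.6
eef_pos: [612.6, 26.4, 63.7]
eef_rot: [3.142, 0.001, 2.961]
wrist_force: [0.4, -0.9, 1.0]
finger_gap: 29.9
finger_force: 20.0
```

Emit:
servo_tool([
  [0,0,0,0,0,-1.5,0.95],
  [0,0,0,0,0,-1,0.95],
  [0,0,0,0,0,0,0.95],
])

```text
clock: 26.98
eef_pos: [612.5, 27.0, 60.6]
eef_rot: [3.142, 0.0, 2.962]
wrist_force: [0.4, 0.5, 0.3]
finger_gap: 29.9
finger_force: 20.0
```

Emit:
servo_tool([
  [0,0,0,0,0,-0.7,0.95],
  [0,0,0,0,0,-0.5,0.95],
  [0,0,0,0,0,0,0.95],
])

```text
clock: 27.35
eef_pos: [612.5, 27.0, 59.6]
eef_rot: [3.142, 0.0, 2.962]
wrist_force: [-1.9, 0.0, 4.4]
finger_gap: 29.7
finger_force: 20.0
```

Emit:
servo_tool([
  [0,0,0,0,0,0,0.6],
  [0,0,0,0,0,0,0.5],
  [0,0,0,0,0,0,0.5],
  [0,0,0,0,0,26,0.45],
  [0,0,0,-5,-12,40,0.42],
  [0,0,-4.1,-15.4,-38,0,0.42],
  [0,0,-4.1,-15.4,-38,0,0.42],
  [0,0,-4.1,-15.4,-38,0,0.42],
  [0,0,-4.1,-15.4,-38,0,0.42],
  [0,0,-4.1,-15.4,-38,0,0.42],
  [0,0,-4.1,-15.4,-38,0,0.42],
  [0,0,-4.1,-15.4,-38,0,0.42],
  [0,0,-4.1,-15.4,-38,0,0.42],
  [0,0,-4.1,-15.4,-38,0,0.42],
  [0,0,-4.1,-15.4,-38,0,0.42],
  [0,0,-4.1,-10,-26,0,0.42],
  [0,0,0,0,0,0,0.42],
])

```text
clock: 29.48
eef_pos: [442.6, -392.3, 125.0]
eef_rot: [-3.141, -0.0, 2.172]
wrist_force: [0.0, -1.0, 0.4]
finger_gap: 54.4
finger_force: 0.0
```

Run:
```python
from yaw import *
s=manip.read_state();print(s['eef_pos'],np.degrees(s['eef_rot']),s['finger_gap'])
b=manip.camera('side');t=manip.camera('top')
for q in blobs(b,'green',(230,180,440,400),40): print(np.round(q,1),onz('side',q[:2],61))
crop('side',b,200,150,440,390,2.2,'pics/q.png')
```

```text
[ 442.61152296 -392.27349006  124.97798616] [-1.79993106e+02 -1.10130709e-02  1.24462340e+02] 54.39548325237478
[373.8 369.5 240.5  14. ] [ 441.1083643  -392.35933697   61.        ]
```

View pics/q.png

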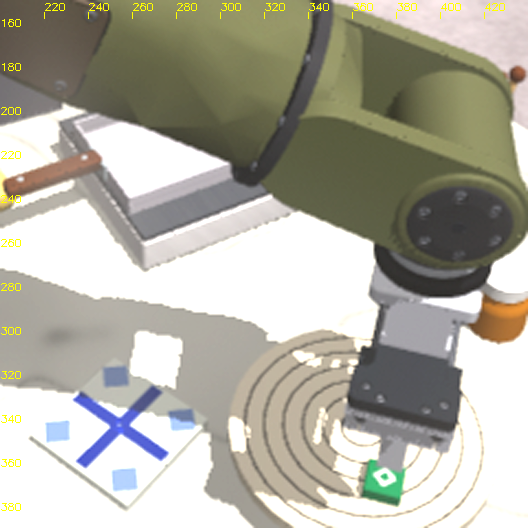

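Piece B at (374,369) px lies under the fingers, so I'll descend and grip it.

Emit:
servo_tool([
  [0,0,0,0.5,0.7,-30,0.42],
  [0,0,0,0,0,-25,0.42],
  [0,0,0,0,0,-15,0.42],
  [0,0,0,0,0,0,0.42],
  [0,0,0,0,0,0,0.95],
  [0,0,0,0,0,0,0.95],
  [0,0,0,0,0,0,0.95],
  [0,0,0,0,0,0,0.95],
  [0,0,0,0,0,0,0.95],
])

```text
clock: 30.7
eef_pos: [444.1, -390.6, 55.9]
eef_rot: [3.141, 0.001, 2.175]
wrist_force: [-0.5, 1.3, 5.9]
finger_gap: 29.7
finger_force: 20.0
```

Emit:
servo_tool([
  [0,0,0,0,0,15,0.95],
  [0,0,0,0,0,30,0.95],
  [0,0,0,0,0,25,0.95],
  [0,0,4,6,20,0,0.95],
  [0,0,4,11.3,38.7,0,0.95],
  [0,0,4,11.3,38.7,0,0.95],
  [0,0,4,11.3,38.7,0,0.95],
  [0,0,4,11.3,38.7,0,0.95],
  [0,0,4,11.3,38.7,0,0.95],
  [0,0,4,11.3,38.7,0,0.95],
  [0,0,4,11.3,38.7,0,0.95],
  [0,0,4,11.3,38.7,0,0.95],
  [0,0,4,11.3,38.7,0,0.95],
  [0,0,4,11.3,38.7,0,0.95],
  [0,0,1,5,18.4,0,0.95],
  [0,0,0,0,0,-20,0.95],
  [0,0,0,0,0,-25,0.95],
  [0,0,0,0,0,-17,0.95],
  [0,0,0,0,0,0,0.95],
])

```text
clock: 33.08
eef_pos: [567.4, 34.7, 62.5]
eef_rot: [-3.141, -0.002, 2.959]
wrist_force: [0.3, -0.0, -0.4]
finger_gap: 29.8
finger_force: 20.0
```

Emit:
servo_tool([
  [0,0,0,0,0,-1.5,0.95],
  [0,0,0,0,0,-1,0.95],
  [0,0,0,0,0,-0.6,0.95],
  [0,0,0,0,0,0,0.95],
])

```text
clock: 33.58
eef_pos: [568.0, 35.1, 60.3]
eef_rot: [3.142, 0.0, 2.96]
wrist_force: [0.6, 1.1, 0.4]
finger_gap: 29.7
finger_force: 20.0
```

Emit:
servo_tool([
  [0,0,0,0,0,-0.7,0.95],
  [0,0,0,0,0,-0.6,0.95],
  [0,0,0,0,0,0,0.95],
])

```text
clock: 33.95
eef_pos: [568.0, 35.1, 58.9]
eef_rot: [3.142, 0.0, 2.96]
wrist_force: [0.8, 1.0, 0.2]
finger_gap: 29.7
finger_force: 20.0
```

Emit:
servo_tool([
  [0,0,0,0,0,-0.6,0.95],
  [0,0,0,0,0,0,0.95],
])

```text
clock: 34.2
eef_pos: [568.0, 35.1, 58.8]
eef_rot: [3.142, 0.0, 2.96]
wrist_force: [-3.2, 0.1, 6.6]
finger_gap: 29.6
finger_force: 20.0
```

Emit:
servo_tool([
  [0,0,0,0,0,0,0.6],
  [0,0,0,0,0,0,0.5],
  [0,0,0,0,0,0,0.5],
  [0,0,0,0,0,26,0.45],
  [0,0,0,0,0,40,0.42],
  [0,0,-3.1,-4.2,-38.6,0,0.42],
  [0,0,-3.1,-4.2,-38.6,0,0.42],
  [0,0,-3.1,-4.2,-38.6,0,0.42],
  [0,0,-3.1,-4.2,-38.6,0,0.42],
  [0,0,-3.1,-4.2,-38.6,0,0.42],
  [0,0,0,0,0,0,0.42],
])

```text
clock: 35.58
eef_pos: [546.5, -159.9, 124.1]
eef_rot: [-3.141, -0.0, 2.686]
wrist_force: [0.6, -0.3, 0.2]
finger_gap: 54.2
finger_force: 0.0
```

Run:
```python
from yaw import *
s=manip.read_state();print(s['eef_pos'],np.degrees(s['eef_rot']),s['finger_gap'])
b=manip.camera('side');t=manip.camera('top')
for n,im,bx in(('side',b,(230,180,440,400)),('top',t,(200,150,500,330))):
  for q in blobs(im,'green',bx,40): print(n,np.round(q,1),onz(n,q[:2],61))
for a,r in greens(t,b): print(np.round(r[0],1),np.round(fitpiece({'top':t,'side':b},r[0][0],r[0][1],57),2))
```

```text
[ 546.50917694 -159.9183818   124.08812046] [-1.79989668e+02 -4.93059364e-03  1.53918111e+02] 54.226308408940135
side [375.9 315.4 214.5  90. ] [ 529.19139777 -313.14486381   61.        ]
side [278.9 213.3  94.   80.5] [570.24653531  35.85999856  61.        ]
side [295.5 208.1 111.5  71.6] [612.79759329  26.61852778  61.        ]
top [415.3 233.2 154.   35.5] [ 529.26714807 -313.20748271   61.        ]
top [258.6 211.  137.   12.5] [566.64920159  33.76990342  61.        ]
top [263.1 192.2 147.5  11.3] [610.69587564  25.64566029  61.        ]
[ 529.2 -313.2   61. ] [ 5.3042e+02 -3.1283e+02  5.1180e+01  3.4000e-01]
```

Emit:
servo_tool([
  [0,0,-3.1,-4.1,-38.2,0,0.42],
  [0,0,-3.1,-4.1,-38.2,0,0.42],
  [0,0,-3.1,-4.1,-38.2,0,0.42],
  [0,0,-3.1,-4.1,-38.2,0,0.42],
  [0,0,0,0,0,-30,0.42],
  [0,0,0,0,0,-25,0.42],
  [0,0,0,0,0,0,0.42],
])

```text
clock: 36.55
eef_pos: [530.2, -309.2, 67.6]
eef_rot: [-3.141, -0.003, 2.475]
wrist_force: [-0.5, 0.4, -0.8]
finger_gap: 54.4
finger_force: 0.0
```

Emit:
servo_tool([
  [0,0,0,0,-2.5,-8,0.42],
  [0,0,0,0,0,-3,0.42],
  [0,0,0,0,0,0,0.42],
  [0,0,0,0,0,0,0.95],
  [0,0,0,0,0,0,0.95],
  [0,0,0,0,0,0,0.95],
  [0,0,0,0,0,0,0.95],
  [0,0,0,0,0,0,0.95],
])

```text
clock: 37.55
eef_pos: [530.6, -313.3, 58.4]
eef_rot: [3.142, 0.0, 2.473]
wrist_force: [-0.3, 0.3, 1.7]
finger_gap: 29.5
finger_force: 20.0
```

Emit:
servo_tool([
  [0,0,0,0,0,0,0.55],
  [0,0,0,0,0,0,0.5],
  [0,0,0,0,0,-3,0.5],
  [0,0,0,0,0,0,0.5],
  [0,0,0,0,0,0,0.95],
  [0,0,0,0,0,0,0.95],
  [0,0,0,0,0,0,0.95],
  [0,0,0,0,0,0,0.95],
  [0,0,0,0,0,0,0.95],
])

```text
clock: 38.67
eef_pos: [530.5, -313.2, 55.3]
eef_rot: [3.142, 0.0, 2.473]
wrist_force: [0.1, 0.4, -0.2]
finger_gap: 29.7
finger_force: 20.0
```

Emit:
servo_tool([
  [0,0,0,0,0,15,0.95],
  [0,0,0,0,0,30,0.95],
  [0,0,0,0,0,25,0.95],
  [0,0,0,0,13.7,0,0.95],
  [0,0,3.1,-0.8,36.5,0,0.95],
  [0,0,3.1,-0.8,36.5,0,0.95],
  [0,0,3.1,-0.8,36.5,0,0.95],
  [0,0,3.1,-0.8,36.5,0,0.95],
  [0,0,3.1,-0.8,36.5,0,0.95],
  [0,0,3.1,-0.8,36.5,0,0.95],
  [0,0,3.1,-0.8,36.5,0,0.95],
  [0,0,3.1,-0.8,36.5,0,0.95],
  [0,0,3.1,-0.8,36.5,0,0.95],
  [0,0,0,0,13.7,0,0.95],
  [0,0,0,0,0,-20,0.95],
  [0,0,0,0,0,-25,0.95],
  [0,0,0,0,0,-16,0.95],
  [0,0,0,0,0,0,0.95],
])

```text
clock: 40.92
eef_pos: [522.6, 42.5, 63.2]
eef_rot: [-3.141, -0.002, 2.959]
wrist_force: [0.4, 0.8, 0.8]
finger_gap: 29.5
finger_force: 20.0
```

Emit:
servo_tool([
  [0,0,0,0,0,-2,0.95],
  [0,0,0,0,0,-1.5,0.95],
  [0,0,0,0,0,-0.7,0.95],
  [0,0,0,0,0,0,0.95],
])

```text
clock: 41.42
eef_pos: [523.4, 42.7, 60.2]
eef_rot: [3.142, 0.0, 2.96]
wrist_force: [-1.0, 0.5, -0.0]
finger_gap: 29.9
finger_force: 20.0
```

Emit:
servo_tool([
  [0,0,0,0,0,-0.8,0.95],
  [0,0,0,0,0,-0.6,0.95],
  [0,0,0,0,0,0,0.95],
])

```text
clock: 41.8
eef_pos: [523.3, 42.6, 58.6]
eef_rot: [-3.142, -0.0, 2.96]
wrist_force: [-0.3, -0.0, -1.3]
finger_gap: 29.6
finger_force: 20.0
```

Emit:
servo_tool([
  [0,0,0,0,0,-0.6,0.95],
  [0,0,0,0,0,0,0.95],
])

```text
clock: 42.05
eef_pos: [523.4, 42.7, 58.3]
eef_rot: [3.142, 0.0, 2.96]
wrist_force: [-0.6, -0.2, 3.0]
finger_gap: 29.8
finger_force: 20.0
```

Contact with the floor. I'll release, rise and clear the view for a final check.

Emit:
servo_tool([
  [0,0,0,0,0,0,0.6],
  [0,0,0,0,0,0,0.5],
  [0,0,0,0,0,0,0.5],
  [0,0,0,0,0,30,0.45],
  [0,0,0,0,0,45,0.4],
  [0,0,0,0,0,45,0.4],
  [0,0,0,-10,-45,15,0.4],
  [0,0,0,-10,-45,0,0.4],
  [0,0,0,-10,-45,0,0.4],
  [0,0,0,-10,-45,0,0.4],
  [0,0,0,-10,-45,0,0.4],
  [0,0,0,0,0,0,0.4],
  [0,0,0,0,0,0,0.4],
])

```text
clock: 43.68
eef_pos: [473.3, -182.0, 193.0]
eef_rot: [3.141, -0.0, 2.96]
wrist_force: [1.1, 0.5, -0.6]
finger_gap: 56.6
finger_force: 0.0
```

Run:
```python
from yaw import *
s=manip.read_state();print(s['eef_pos'],s['qd'])
b=manip.camera('side');t=manip.camera('top')
c=lambda im,x0,y0,x1,y1,f:cv2.resize(im[y0:y1,x0:x1,::-1],None,fx=f,fy=f,interpolation=cv2.INTER_CUBIC)
A=c(t,55,110,345,320,1.5); B=c(b,100,110,370,320,1.3); h=max(A.shape[0],B.shape[0])
A,B=[cv2.copyMakeBorder(x,0,h-x.shape[0],0,0,cv2.BORDER_CONSTANT) for x in (A,B)]
cv2.imwrite('pics/f.png',np.clip(np.hstack([A,B])*1.3,0,255).astype(np.uint8))
for n,im,bx in(('side',b,(230,180,440,400)),('top',t,(200,150,500,330))):
  for q in blobs(im,'green',bx,40): print(n,np.round(q,1),onz(n,q[:2],63))
```

```text
[ 473.34374762 -182.00993378  192.96459075] [ 0.02003498 -0.00173125  0.00249795 -0.00011603 -0.00051885 -0.00229421]
side [261.7 219.3  92.   90. ] [524.54011739  41.27133901  63.        ]
side [283.9 212.  201.5  71.6] [581.02273832  30.46003471  63.        ]
top [254.2 231.  145.5  11.3] [520.50365398  41.37510358  63.        ]
top [258.6 211.  152.   14. ] [566.11832257  33.77554054  63.        ]
top [263.  192.2 147.   14. ] [610.13271719  25.70974888  63.        ]
```

View pics/f.png

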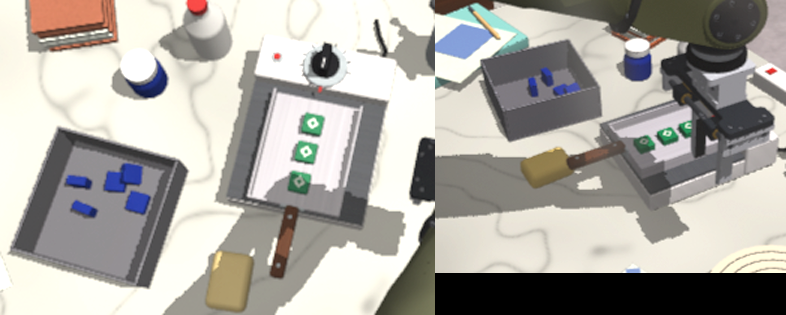

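The final view shows all 5 blue pieces in the bin, 3 green pieces flat in the tray, the knob on its mark and the bystanders where they stood.

```bash
python3 -c "
from cell import manip
print(manip.sign_off())"
```

```text
the job is handed in; nothing more can be done
None
```

The job is done and handed in: the timer is at its zero stop, all five blue pieces are in the bin, and the tray is back level on the plate with the three green pieces flat on its floor.

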